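Clamp the three-pole breaker in its test clamp

ROBOT

A 6-joint arm with a two-finger parallel gripper is mounted at the origin on the work surface. World frame = base frame: x ahead of the robot, y to its left, z up, the work surface at z = 0. Lengths are in m, angles in degrees, forces in N, time in s.
With the tool pointing down it reaches from about 0.375 to 0.9 m from the base axis. Payload 3.1 kg.
Tool frame: the origin (TCP) lies on the centre line of the jaws, within the pads' length; the fingertips stand 25 mm ahead of it and the grasp point (between the pads) lies 6 mm ahead of it; y points along the fingers, x is the direction in which the jaws open and shut, and the axes are right-handed (so a half turn about y gives the same grasp; the last joint's range is limited). The gripper opens to 87 mm and grips with 3 to 60 N. Pads are 19 mm wide; open, the fingers measure 117 mm over their backs; the gripper's body (75 mm by 190 mm) begins 51 mm behind the grasp point.
Start: joints at [54.059, 30.224, 82.088, -0, 67.689, -10.227], TCP at [0.271, 0.563, 0.248] pointing down, gripper open.
Joint ranges: [-176.69, 176.69], [-43.24, 126.21], [12.49, 139.97], [-82, 262], [0, 151.66], [-163.58, 163.58]. Speed limits (degrees/s): [159.86, 159.86, 180, 180, 180, 180].

INTERFACE

Orientations are given as a 3x3 rotation matrix whose columns are the frame's x, y, z axes.
In Python, from rig import * gives the robot as it stands.
- The arm moves only by the tool play_rows, never from a script. Its argument "commands" is a list of rows, each a list of 2 entries, a list of its own where there are three numbers: the shift along the world's x, y, z in m, then the turn, a rotation vector about the world's x, y, z in rad. A call has 1 to 10 rows; each row is the pose to reach, as a shift and turn from the pose commanded when the call began; what a row does not reach only later rows make up. A row lasts 1/8 s, in which the tool goes at most 62.5 mm and 10.7 degrees, less where a joint would pass 70% of its speed; a pose out of reach is approached as far as the arm can. A call with a gripper value outside its range is refused whole. "gripper" is the finger opening in m, from 0 to 0.087, set as the call begins (left out, the last holds). The fingers move at their own pace and stop on an object; the grip force is fixed at half the most. Time passes only in rows, so rows that repeat a pose let the fingers close. It gives the time, the measured TCP pose, the force and the opening at its end, in the units of the state.
- read_state(): the state, without advancing time (a new reading comes with each control period).
- capture(name): name is "scene" or "top" or "wrist"; returns a dict with "frame" (420x560x3 uint8, red, green, blue), "depth" (420x560 float32, m along the optical axis (not along the pixel's ray), 0 where there is no reading), "mtx" (3x3 intrinsics, pixels), "cam_to_world" (4x4, takes a point from camera to world coordinates); the wrist camera has in their place "hand_eye" (4x4, takes a point from camera to tool coordinates, whose origin is the TCP and whose axes are the tool frame's). Camera axes: x right, y down, z forward; pixel columns grow to the right and rows downward; lengths in m; the calibration is good to about 2 mm. A picture is of the moment at which its call begins: read the wrist's pose just before it.
- hand_in(): hands the job in, once; it reports no verdict.
The state is a dict: "time_s": time; "joint_positions": joint angles; "qvel": joint speeds; "tau": joint torques, N m; "position": TCP position; "tcp_rot": TCP orientation; "force": force on the tool from outside, world axes, zero at the start; "moment": the same for the moment, N m; "opening": opening from 0.0 (shut) to 1.0 (fully open).
Only numpy, scipy, OpenCV 4.12 (cv2) and the standard library are available. Lean on these libraries where they do the work, as an engineer would, in place of code of your own. Each camera call takes 0.05 s, during which the arm holds its last target. There are 200 camera calls.

TASK

Two breakers sit in test clamps on the stockroom bench. On the clamp that holds the wide three-pole breaker, turn the knob clockwise until the pad touches the breaker, tighten it a further eighth of a turn, and let go. Leave the clamp with the slim breaker as it is.

Things in the scene. Friction and masses are not known exactly. Their poses are not given: they have to be found in the camera images.
- wide_knob_grip (a point): Grip point of the knob to turn: on its upright axis, 174 mm above the table. A metal disc (46 mm wide, top at 151 mm) bears a black bar grip 46 mm long, 14 thick, 34 tall, top at 183 mm. x along the bar, z up. Turns with 0.1 to 0.15 N m; keeps its height and stays where left. It sits on the end of a grey arm from a post 78 mm away on the robot's side, clamp turned up to 35 degrees, fixed.
- wide_knob (a joint): Angle of that knob (rad), growing clockwise seen from above, -1.0 to 1.45. Starts 20 to 35 degrees short of the touch. At 0 the rubber pad below just touches the breaker and the bar lies in line with the clamp's arm; an eighth of a turn more is 0.785 (bar at 45 degrees to the arm). The pad comes down 30 mm a turn and is sprung: past the touch the knob is only slightly stiffer.
- wide_breaker: The wide three-pole breaker under the pad: white plastic, 85 mm long (x, along the clamp's arm), 54 wide (y), 68 high, three joined black toggles rising 11 mm more; loose in a shallow nest. Origin at the centre of its underside, 12 mm above the table, 8 mm from the knob's axis, away from the post.
- slim_knob_end (a point): On the knob of the other, otherwise equal clamp, which holds the slim one-pole breaker (85 x 18 x 68 mm) and is to be left alone: one end of its bar grip, 23 mm from its axis, 174 mm above the table. One clamp stands on the left and one on the right, either way round, knobs at least 280 mm apart.
Things that resemble listed ones, but are neither listed nor needed, are in the scene too. What is shaped like the part that bears wide_knob_grip but brown or turquoise is not meant.

How it is judged:
By the outcome, as a careful person would: the job done as asked, in the order asked, and still so for the second after the job is handed in, with the robot touching nothing.
It also fails if it takes over 34 s, if anything falls off the work surface, if the arm or the gripper's body presses on something with over 40 N, if the wrist force passes 120 N, or if a joint passes its speed limit or range.

## Working session

There is one attempt and no reset: what is moved stays moved. The work goes in short steps, Python scripts to look and compute and a tool call to move; the robot and the scene stay as the last step left them, time stands still between calls to the robot, and variables do not carry over. Pictures are saved under pics/ and viewed, about 8 in all and at most 12, crops included, and the job is handed in when it is done.

Besides the shell and the picture viewer there is one more tool, called after "Request:" as a command line: name --argument value ..., lists and objects as JSON in quotes. play_rows: Moves the arm, as the interface text tells. Its arguments: {"type":"object","properties":{"commands":{"type":"array"},"gripper":{"type":"number"}},"required":["commands"]}

```bash
mkdir -p pics
cat > h.py <<'E'
from rig import *
import numpy as np, cv2
def snap(n,f):
    s=read_state(); c=capture(n)
    cv2.imwrite('pics/'+f+'.png',c['frame'][:,:,::-1])
    if n=='wrist':
        T=np.eye(4);T[:3,:3]=np.array(s['tcp_rot']);T[:3,3]=s['position'];T=T@np.array(c['hand_eye'])
    else: T=np.array(c['cam_to_world'])
    np.savez('pics/'+f+'.npz',frame=c['frame'],depth=c['depth'],K=c['mtx'],T=T)
def cloud(f):
    d=np.load('pics/'+f+'.npz');D=d['depth'];K=d['K'];T=d['T']
    v,u=np.indices(D.shape);P=np.stack([(u-K[0,2])/K[0,0]*D,(v-K[1,2])/K[1,1]*D,D],-1)
    P=P@T[:3,:3].T+T[:3,3];P[D==0]=np.nan
    return d['frame'],P
E
python3 - <<'E'
from h import *
snap('scene','s0');snap('top','t0')
a=cv2.imread('pics/s0.png');b=cv2.imread('pics/t0.png')
for f in('s0','t0'):
    im,P=cloud(f);m=(P[...,2]>.17)&(P[...,2]<.19)&(im.max(2)<80)
    n,l,st,c=cv2.connectedComponentsWithStats(m.astype('uint8'))
    for i in range(1,n):
        if st[i,4]>15:print(f,st[i],c[i],np.nanmean(P[l==i],0))
print(read_state())
E
```

```text
s0 [179 128  43  14 282] [200.16312057 135.45390071] [ 0.0454608  -0.0207103   0.17972006]
s0 [348 140  14  11  84] [354.47619048 144.70238095] [0.30051685 0.32541946 0.17812811]
s0 [362 190  19  12 127] [371.07086614 195.60629921] [0.51366444 0.20930661 0.17854663]
s0 [152 196   8  16  91] [155.6043956  203.41758242] [ 0.29077702 -0.24064277  0.18028968]
s0 [225 256  22  14 186] [235.82258065 261.68817204] [ 0.55675239 -0.17182596  0.17929489]
t0 [355 155  17  20 148] [362.88513514 164.69594595] [ 0.55090662 -0.16751472  0.18031402]
t0 [185 172  14  21 130] [191.91538462 181.78461538] [0.50946409 0.21202358 0.18081335]
t0 [130 269   9  23 171] [133.79532164 279.79532164] [0.29689574 0.32859421 0.18011524]
t0 [393 276  11  22 163] [397.75460123 286.28834356] [ 0.28312867 -0.23592992  0.18055636]
t0 [260 394  29  23 104] [273.34615385 401.03846154] [0.05026811 0.03126907 0.17928792]
{'time_s': 0.1, 'joint_positions': array([ 5.40615226e+01,  3.02735691e+01,  8.21494100e+01, -3.10905029e-03,
        6.76872330e+01, -1.02266110e+01]), 'qvel': array([ 0.10418997, -0.13706863, -0.1083718 , -0.0534026 , -0.05802737,
       -0.00579389]), 'tau': array([-4.56544312e-04, -4.40984988e+01, -1.77150464e+01,  6.35049236e-02,
        5.34048560e-02, -1.58644468e-05]), 'position': array([0.27077169, 0.56262817, 0.24666815]), 'tcp_rot': array([[ 4.33826055e-01, -1.08832433e-03, -9.00995987e-01],
       [ 9.00994637e-01, -1.58686957e-03,  4.33827322e-01],
       [-1.90190794e-03, -9.99998149e-01,  2.92149017e-04]]), 'force': array([ 0.61166191, -0.6354868 ,  0.22407266]), 'moment': array([ 0.01292597, -0.01085171,  0.05156829]), 'opening': 0.9955320415263608}
```

View pics/s0.png

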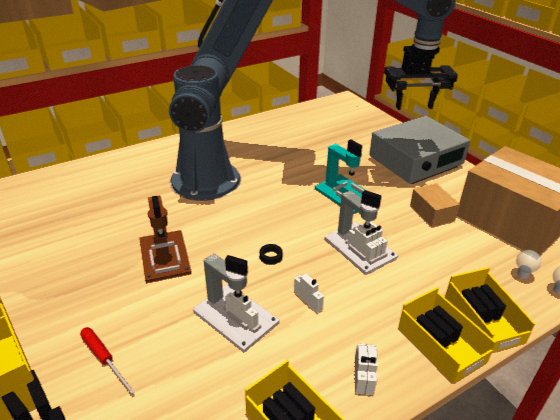

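View pics/t0.png

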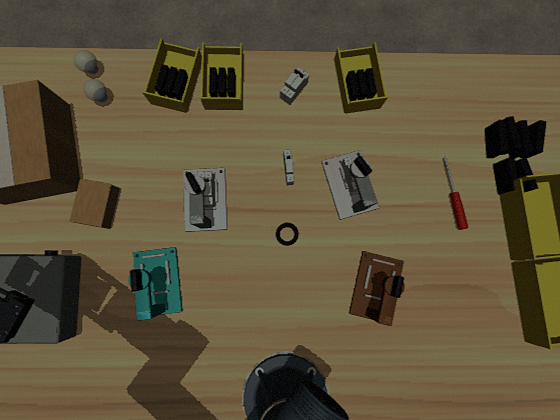

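Run:
```python
from h import *
a=cv2.imread('pics/s0.png');b=cv2.imread('pics/t0.png')
r=lambda i,x,y,w,h:cv2.resize(i[y:y+h,x:x+w],(400,400*h//w),interpolation=cv2.INTER_CUBIC)
cv2.imwrite('pics/c0.png',np.vstack([np.hstack([r(a,320,180,90,100//10*9),r(a,190,245,90,90)])[:400], cv2.convertScaleAbs(np.hstack([r(b,170,155,70,70//2*2),r(b,315,145,70,70)]),alpha=2)[:400]])[:, :])
x=cv2.imread('pics/c0.png');cv2.imwrite('pics/c0.png',cv2.resize(x,(600,600)))
for f in('s0','t0'):
    im,P=cloud(f)
    m=(P[...,2]>.172)&(P[...,2]<.19)&(np.hypot(P[...,0]-.511,P[...,1]-.211)<.04)&(im.max(2)<80)
    p=P[m][:,:2].astype('float32');print(f,cv2.minAreaRect(p),m.sum())
    # arm / post
    m=(P[...,2]>.1)&(P[...,2]<.2)&(np.hypot(P[...,0]-.45,P[...,1]-.21)<.12)&~((im.max(2)<80))
    print(np.histogram(P[m][:,2],20)); 
    m=(P[...,2]>.004)&(P[...,2]<.02)&(np.hypot(P[...,0]-.49,P[...,1]-.21)<.15)
    print(cv2.minAreaRect(P[m][:,:2].astype('float32')))
```

```text
s0 ((0.5127865672111511, 0.21101097762584686), (0.04474068433046341, 0.01657196320593357), 27.286243438720703) 118
(array([  5,   1,   1,   9,  22,   9,   8,  21, 151,  35,  18,  60,  23,
         4,   0,   1,   1,   2,   2,   9]), array([0.10000059, 0.10422715, 0.1084537 , 0.11268026, 0.11690682,
       0.12113337, 0.12535993, 0.12958649, 0.13381304, 0.1380396 ,
       0.14226616, 0.14649271, 0.15071927, 0.15494583, 0.15917238,
       0.16339894, 0.1676255 , 0.17185206, 0.17607861, 0.18030517,
       0.18453173]))
((0.4892045259475708, 0.17760975658893585), (0.23182269930839539, 0.2836005985736847), 89.54141998291016)
t0 ((0.5104478597640991, 0.21296778321266174), (0.044471368193626404, 0.01313476450741291), 27.80801010131836) 127
(array([16, 80, 45,  6,  0,  6, 39, 93, 17,  0,  0,  0,  0,  0,  1,  0,  0,
        0,  2,  8]), array([0.13136488, 0.1338979 , 0.13643091, 0.13896393, 0.14149694,
       0.14402995, 0.14656297, 0.14909598, 0.151629  , 0.15416201,
       0.15669502, 0.15922804, 0.16176105, 0.16429407, 0.16682708,
       0.16936009, 0.17189311, 0.17442612, 0.17695914, 0.17949215,
       0.18202516]))
((0.5038908123970032, 0.21860665082931519), (0.24886709451675415, 0.27370762825012207), 13.863752365112305)
```

View pics/c0.png

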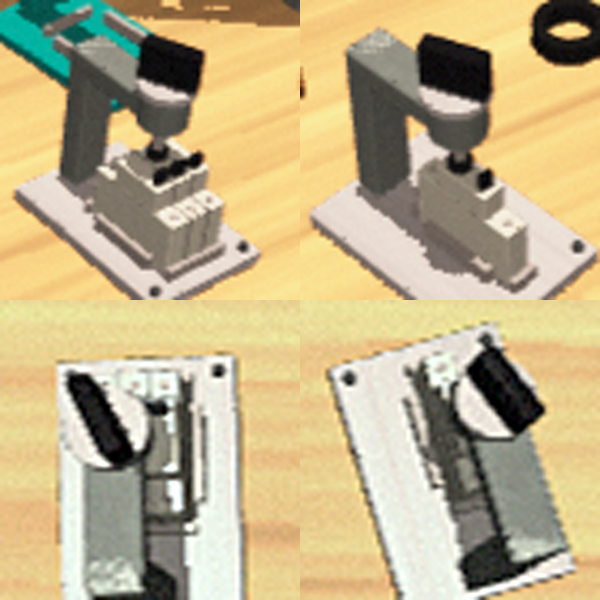

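Run:
```python
from h import *
for f in('s0','t0'):
    im,P=cloud(f);i=im.astype(int);R=np.hypot(P[...,0]-.46,P[...,1]-.205)<.13
    sat=i.max(2)-i.min(2)
    m=R&(P[...,2]>.003)&(P[...,2]<.03)&(sat<30)
    n,l,st,c=cv2.connectedComponentsWithStats(m.astype('uint8'));k=1+st[1:,4].argmax()
    r=cv2.minAreaRect(P[l==k][:,:2].astype('float32'));print(f,'plate',r,P[l==k][:,2].mean())
    m=R&(P[...,2]>.128)&(P[...,2]<.143)&(sat<40)
    n,l,st,c=cv2.connectedComponentsWithStats(m.astype('uint8'));k=1+st[1:,4].argmax()
    p=P[l==k][:,:2].astype('float32');print('arm',cv2.minAreaRect(p),len(p),p.mean(0),np.linalg.eigh(np.cov(p.T)))
    m=R&(P[...,2]>.145)&(P[...,2]<.155)&(sat<40)
    print('disc',np.array(cv2.minEnclosingCircle(P[m][:,:2].astype('float32'))[0]),m.sum(),np.median(P[m][:,2]))
```

```text
s0 plate ((0.5012307167053223, 0.2104729562997818), (0.16646318137645721, 0.11083300411701202), 3.4432289600372314) 0.013453854067234294
arm ((0.47806891798973083, 0.20707052946090698), (0.11019089818000793, 0.03255243971943855), 1.1565178632736206) 282 [0.47189757 0.20296957] EighResult(eigenvalues=array([7.46088425e-05, 1.09871823e-03]), eigenvectors=array([[-0.05481865, -0.99849633],
       [-0.99849633,  0.05481865]]))
disc [0.51492918 0.20620385] 116 0.150272752982957
t0 plate ((0.49907562136650085, 0.21284572780132294), (0.16526901721954346, 0.10979420691728592), 3.1866066455841064) 0.012138373714341627
arm ((0.45916232466697693, 0.2110467106103897), (0.07463673502206802, 0.03257608041167259), 3.1653084754943848) 434 [0.4568697  0.20992973] EighResult(eigenvalues=array([9.05192326e-05, 4.04704446e-04]), eigenvectors=array([[ 0.05298777, -0.99859516],
       [-0.99859516, -0.05298777]]))
disc [0.51048797 0.21352142] 183 0.14972017389160475
```

Request:
play_rows --commands '[[[0.01,-0.015,0.03],[0,0,0.05]],[[0.04,-0.055,0.035],[0,0,0.16]],[[0.075,-0.11,0.035],[0,0,0.3]],[[0.11,-0.165,0.035],[0,0,0.45]],[[0.15,-0.22,0.035],[0,0,0.6]],[[0.185,-0.27,0.035],[0,0,0.74]],[[0.215,-0.315,0.035],[0,0,0.85]],[[0.234,-0.34,0.035],[0,0,0.92]],[[0.24,-0.35,0.035],[0,0,0.934]],[[0.24,-0.35,0.035],[0,0,0.934]]]' --gripper 0.06

```text
time_s: 1.35
position: [0.5107, 0.2131, 0.2822]
tcp_rot: [[-0.465, -0.001, -0.885], [0.885, 0.0, -0.465], [0.001, -1.0, 0.001]]
force: [-0.4, -0.1, -0.3]
opening: 0.69
```

Run:
```python
from h import *
snap('wrist','w1');s=read_state();print(s['time_s'],s['position'],s['tcp_rot'],s['opening'],s['joint_positions'])
im,P=cloud('w1');i=im.astype(int);sat=i.max(2)-i.min(2)
R=np.hypot(P[...,0]-.511,P[...,1]-.212)<.04
m=R&(P[...,2]>.177)&(P[...,2]<.19)
print('bar',cv2.minAreaRect(P[m][:,:2].astype('float32')),m.sum(),np.median(P[m][:,2]))
m=R&(P[...,2]>.145)&(P[...,2]<.155);print('disc',cv2.minEnclosingCircle(P[m][:,:2].astype('float32')))
R=np.hypot(P[...,0]-.46,P[...,1]-.205)<.13
m=R&(P[...,2]>.003)&(P[...,2]<.03)&(sat<30)
print('plate',cv2.minAreaRect(P[m][:,:2].astype('float32')),m.sum())
```

```text
1.4 [0.51020256 0.21379572 0.28222039] [[-4.65953918e-01 -1.49681191e-03 -8.84807723e-01]
 [ 8.84808310e-01  4.50162574e-04 -4.65954989e-01]
 [ 1.09575430e-03 -9.99998778e-01  1.11463660e-03]] 0.6892830670513719 [ 1.11387004e+01  2.23891806e+01  9.00894990e+01  4.52915495e-02
  6.76004895e+01 -1.06650616e+02]
bar ((0.5109996199607849, 0.21209630370140076), (0.04500802606344223, 0.013887099921703339), 28.207435607910156) 1014 0.18268078271631405
disc ((0.5112249851226807, 0.2123820185661316), 0.023099049925804138)
plate ((0.4732503890991211, 0.2276136726140976), (0.21590031683444977, 0.14442585408687592), 3.1825053691864014) 5011
```

View pics/w1.png

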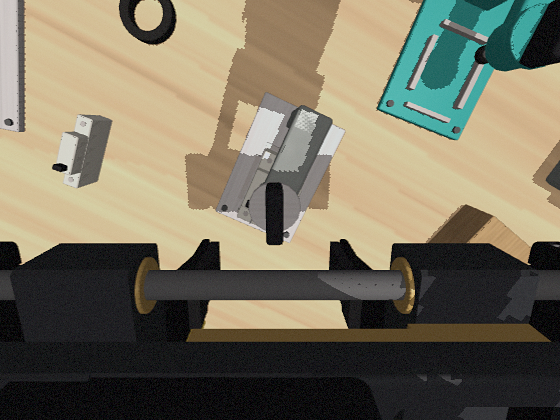

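Request:
play_rows --commands '[[[0,-0.001,-0.03],[0,0,0]],[[0,-0.001,-0.06],[0,0,0.007]],[[0,-0.001,-0.085],[0,0,0.007]],[[0,-0.001,-0.097],[0,0,0.007]],[[0,-0.001,-0.101],[0,0,0.007]],[[0,-0.001,-0.101],[0,0,0.007]],[[0,-0.001,-0.101],[0,0,0.007]]]'

```text
time_s: 2.28
position: [0.5117, 0.2123, 0.1825]
tcp_rot: [[-0.473, 0.002, -0.881], [0.881, 0.0, -0.473], [-0.001, -1.0, -0.002]]
force: [0.2, -0.3, 0.7]
opening: 0.685
```

Request:
play_rows --commands '[[[0,0,0],[0,0,0]],[[0,0,0],[0,0,0]],[[0,0,0],[0,0,0]],[[0,0,0],[0,0,0]],[[0,0,0],[0,0,0]],[[0,0,0],[0,0,0]],[[0,0,0],[0,0,0]],[[0,0,0],[0,0,0]]]' --gripper 0.0

```text
time_s: 3.28
position: [0.5107, 0.2129, 0.1815]
tcp_rot: [[-0.472, -0.001, -0.881], [0.881, 0.001, -0.472], [0.001, -1.0, 0.0]]
force: [-1.7, 4.9, 1.2]
opening: 0.158
```

Request:
play_rows --commands '[[[0,0,0],[0,0,-0.05]],[[0,0,0],[0,0,-0.13]],[[0,0,0],[0,0,-0.21]],[[0,0,0],[0,0,-0.29]],[[0,0,0],[0,0,-0.37]],[[0,0,0],[0,0,-0.43]],[[0,0,0],[0,0,-0.43]]]'

```text
time_s: 4.15
position: [0.5107, 0.2128, 0.1815]
tcp_rot: [[-0.061, -0.001, -0.998], [0.998, 0.001, -0.061], [0.001, -1.0, 0.001]]
force: [-1.4, 5.0, 1.6]
opening: 0.161
```

Request:
play_rows --commands '[[[0,0,0],[0,0,-0.08]],[[0,0,0],[0,0,-0.18]],[[0,0,0],[0,0,-0.28]],[[0,0,0],[0,0,-0.38]],[[0,0,0],[0,0,-0.48]],[[0,0,0],[0,0,-0.58]],[[0,0,0],[0,0,-0.68]],[[0,0,0],[0,0,-0.76]],[[0,0,0],[0,0,-0.79]],[[0,0,0],[0,0,-0.79]]]'

```text
time_s: 5.4
position: [0.5107, 0.2126, 0.1815]
tcp_rot: [[0.665, -0.001, -0.747], [0.747, 0.001, 0.665], [0.0, -1.0, 0.001]]
force: [-2.3, 4.2, 1.9]
opening: 0.16
```

Run:
```python
from h import *
s=read_state();R=s['tcp_rot'];print(s['time_s'],s['position'],np.degrees(np.arctan2(R[1,0],R[0,0])),s['force'],s['moment'],s['opening'])
```

```text
5.4 [0.51069675 0.21262583 0.18153344] 48.312445040669594 [-2.31906664  4.17755341  1.86786373] [0.75457875 0.35611423 0.03242137] 0.16033609256726028
```

Request:
play_rows --commands '[[[0,0,0],[0,0,0]],[[0,0,0],[0,0,0]],[[0,0,0],[0,0,0]],[[0,0,0],[0,0,0]],[[0,0,0.02],[0,0,0]],[[0,0,0.05],[0,0,0]],[[0,0,0.08],[0,0,0]],[[0,0,0.1],[0,0,0]],[[0,0,0.102],[0,0,0]],[[0,0,0.102],[0,0,0]]]' --gripper 0.06

```text
time_s: 6.65
position: [0.5107, 0.2119, 0.2829]
tcp_rot: [[0.665, -0.001, -0.747], [0.747, -0.0, 0.665], [-0.001, -1.0, 0.001]]
force: [-1.1, -0.9, -0.2]
opening: 0.688
```

Run:
```python
from h import *
snap('wrist','w2');snap('scene','s2');s=read_state();print(s['time_s'],s['position'],s['force'],s['opening'])
im,P=cloud('w2');i=im.astype(int);sat=i.max(2)-i.min(2)
R=np.hypot(P[...,0]-.511,P[...,1]-.212)<.04
m=R&(P[...,2]>.177)&(P[...,2]<.19)
print('bar',cv2.minAreaRect(P[m][:,:2].astype('float32')),m.sum())
for f in('w1','w2'):
    im,P=cloud(f);i=im.astype(int);sat=i.max(2)-i.min(2)
    R=np.hypot(P[...,0]-.46,P[...,1]-.205)<.13
    m=R&(P[...,2]>.128)&(P[...,2]<.142)&(sat<40)
    n,l,st,c=cv2.connectedComponentsWithStats(m.astype('uint8'));k=1+st[1:,4].argmax()
    print(f,'arm',cv2.minAreaRect(P[l==k][:,:2].astype('float32')),(l==k).sum())
    m=R&(P[...,2]>.006)&(P[...,2]<.03)&(sat<30)
    n,l,st,c=cv2.connectedComponentsWithStats(m.astype('uint8'));k=1+st[1:,4].argmax()
    print('plate',cv2.minAreaRect(P[l==k][:,:2].astype('float32')))
a=cv2.imread('pics/s2.png')[110:350,150:430];b=cv2.imread('pics/w2.png')
cv2.imwrite('pics/c2.png',np.vstack([cv2.resize(a,(400,300)),cv2.resize(b,(400,300))]))
```

```text
6.75 [0.51042048 0.21190278 0.28231839] [-0.05598238  0.93790958 -0.53410475] 0.68846660033541
bar ((0.5112452507019043, 0.21293573081493378), (0.013678152114152908, 0.04494922235608101), 48.66399383544922) 1004
w1 arm ((0.459941029548645, 0.20956653356552124), (0.07450199127197266, 0.03206920623779297), 3.25693416595459) 2921
plate ((0.5006611943244934, 0.19309070706367493), (0.164923757314682, 0.07280916720628738), 3.4257969856262207)
w2 arm ((0.4611983299255371, 0.2095506489276886), (0.07660990208387375, 0.03248319774866104), 3.2054860591888428) 2859
plate ((0.49956631660461426, 0.2136439085006714), (0.16477471590042114, 0.10560814291238785), 3.286808729171753)
```

View pics/c2.png

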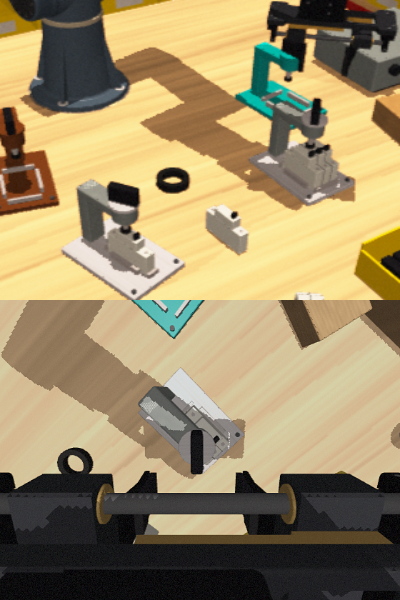

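The crop shows the knob bar turned past the arm line (scene crop 317,110). The wide breaker is still in its nest and the slim clamp is unchanged. The bar is now 44.6° past the arm line, against a target of 45°.

```bash
python3 -c "
from rig import *
print(hand_in())"
```

```text
the job is handed in; nothing more can be done
None
```

I tightened the clamp holding the wide three-pole breaker (the left one) to an eighth of a turn past the touch, let go, and handed the job in.

- **Turn:** I gripped the bar and turned it about 70° clockwise in one grip. It started about 25° short of the touch. I then opened the fingers and lifted clear, with the clock at about 6.8 s of the 34 s allowed.
- **Last check:** After release, the wrist camera put the bar at -41.3° and the clamp's arm at +3.3°. That is about 44.6° past the touch, against a target of 45°. I took the touch from the bar being in line with the arm and did not see the pad's contact directly.
- **Surroundings:** The breaker is still in its nest, the slim clamp was not touched, and the force on the tool is near zero. No checks failed or disagreed.

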